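Seat the die plate of the blister sealer and drop the hood

ROBOT

A 7-joint arm with a two-finger parallel gripper is mounted at the origin on the work surface; the furniture and walls round the work are solid. World frame = base frame: x ahead of the robot, y to its left, z up, the work surface at z = 0. Lengths are in mm, angles in rad, forces in N, time in s.
With the tool pointing down it reaches from about 425 to 800 mm from the base axis. Payload 8.3 kg.
Tool frame: the origin (TCP) lies at the very end of the fingers, on their centre line; the grasp point (between the pads) lies 19 mm behind it; z points along the fingers, y is the line along which they close (so a half turn about z gives the same grasp; the last joint's range is limited). The gripper opens to 85 mm and grips with 20 to 120 N. Pads are 22 mm wide; open, the fingers measure 114 mm over their backs; the gripper's body (76 mm by 85 mm) begins 54 mm behind the grasp point. The pads swing forward as they close: fully open they stand 13 mm farther back than shut.
Start: joints at [1.124, 0.383, 0.016, 1.37, -0.006, 1.388, -0.046], TCP at [234.065, -579.494, 192.079] pointing down, gripper open.
Joint ranges: [-2.95, 2.95], [-0.25, 2.06], [-1.52, 1.56], [0.18, 2.33], [-1.44, 4.58], [0.02, 2.06], [-3.01, 3.01]. Speed limits (rad/s): [2.39, 2.39, 3.01, 3.01, 3.14, 3.14, 3.14].

INTERFACE

Orientations are given as a unit quaternion [w, x, y, z].
In Python, from bench import r, optics gives the robot as it stands. The module is installed in compiled form; this text tells all that it offers.
- The arm moves only by the tool jog_arm, never from a script. Its argument "increments" is a list that holds one entry, the list of rows, each a list of 7 numbers: the turn, a rotation vector about the tool's x, y, z in degrees, then the shift along the tool's x, y, z in mm, then the closure in counts, from 0 (fully open) to 255 (shut). A call has 1 to 10 rows; each row is the pose to reach, as a shift and turn from the pose commanded when the call began, along the tool's axes at that moment; what a row does not reach only later rows make up. A row lasts 1/10 s, in which the tool goes at most 50 mm and 8.59 degrees, less where a joint would pass 70% of its speed; a pose out of reach is approached as far as the arm can. A call with a gripper value outside its range is refused whole. The fingers move at their own pace and stop on an object; "squeeze" is the grip in N (left out, the last holds). Time passes only in rows, so rows that repeat a pose let the fingers close. It gives the time, the measured TCP pose, the force, the opening and the grip force at its end, in the units of the state.
- r.read_state(): the state, without advancing time (a new reading comes with each control period).
- optics.camera(name): name is "side" or "top" or "wrist"; returns the picture (480x640x3 uint8, blue, green, red); there is no depth.
- optics.camera_model(name): a dict with "fx", "fy", "cx", "cy" (pixels), "R" (3x3) and "t" (3): a world point X has camera coordinates R X + t. Camera axes: x right, y down, z forward; pixel columns grow to the right and rows downward; lengths in mm; the calibration is good to about 2 mm. A picture is of the moment at which its call begins: read the wrist's pose just before it. camera_model takes no time and is no camera call; for the wrist camera it gives the pose at the moment of the call.
- r.sign_off(): hands the job in; it is judged then, once.
Trained networks look in the newest picture that a camera, given by its name, has taken for a name from the list of things; names that differ only in an ending like _2 or _b are one class to them, and where a whole thing is asked for, a point or a joint stands for the part that bears it (a point fixed in the world has none). Each returns a list of dicts, best first, with "p" (0 to 1); they miss things now and then, are a little off and sometimes report something else, mostly with a low value. They report only what shows in the picture. A call takes as long as a camera call.
- optics.masks_of(camera, label): "mask" (480x640 bool, what is visible of it) and "bbox" ([left, top, right, bottom] in pixels, round what is visible of it).
The state is a dict: "time_s": time; "qpos": joint angles; "qd": joint speeds; "effort": joint torques, N m; "tool_pos": TCP position; "orientation": TCP orientation; "wrist_force": force on the tool from outside, world axes, zero at the start; "ft_torque": the same for the moment, N m; "width": finger opening in mm; "grasp_force": force on a finger pad.
Only numpy, scipy, OpenCV 4.12 (cv2) and the standard library are available. Lean on these libraries where they do the work, as an engineer would, in place of code of your own. Each camera call takes 0.05 s, during which the arm holds its last target. There are 200 camera calls.

TASK

The sealer's die plate is only finger-tight on its gasket: tighten its four wing nuts half a turn clockwise each, finishing one before going to the next and working in cross order (after the first nut the one diagonally opposite, then the other diagonal pair), so that the plate seats evenly. Then tip the open hood over so that it drops fully shut. Leave the things round the sealer standing where they are.

Things in the scene. Friction and masses are not known exactly. Their poses are not given: they have to be found in the camera images.
- sealer: Blister-pack sealer, a white box housing 214 x 290 mm with an aluminium deck 64 mm above the table; fixed to the table. Origin: middle of its underside, on the table. Its x axis points to its back (away from the robot), y to its left, z up. Its hood is hinged along its left edge; a strip with buttons lies along its right edge.
- die_plate_top (a point): Middle of the top face of the aluminium die plate (156 x 156 x 8 mm, 15 round pockets). It floats on a springy rubber gasket on the deck, held by four wing nuts on a square of 112 mm about its middle. z is its normal. Loose, its top is 80 mm above the table; half a turn on all four nuts brings it 4 mm down. One nut alone tilts it.
- hood (a joint): Opening angle of the grey hood with a clear window: 0 shut, 1.92 fully open, where it leans back past upright on its stop. It weighs 0.38 kg and tips over its balance at about 1.2 rad; from below about 1.0 it falls shut by itself in about 1.5 s, softly damped. About 1.5 N at its free edge moves it.
- hood_hinge (a point): Middle of the hood's hinge line, 66 mm above the table. The frame turns with the hood: x along the hinge, -y across the hood to its free edge, z out through its window (up when shut). The hood spans y 0 to -230 mm, x -100 to 100 mm, z 0 (open mouth) to 66 mm (outer face); a bar handle stands 25 mm out from the free edge at z = 30 mm.
- hood_back (a point): Point on the outer face of the hood, on its middle line, 200 mm from the hinge line (30 mm from the free edge): the place to push from behind. Its frame is parallel to hood_hinge's; z points out of the hood. With the hood open it is 231 mm above the table and 130 mm out to the left of the hinge line.
- nut_fl (a joint): Turn of the front left wing nut: grows as it is turned clockwise seen from above (tightened). About 0 (-0.35 to 0.35) at the start, finger-tight; about 3.14 after half a turn; the thread ends at 3.75. Friction 0.09 N m plus up to 0.03 N m from the gasket; it stays where it is left. It can be gripped across its wings or pushed round by a wing with a fingertip (about 5 N, 24 mm from the axis).
- nut_fl_bar (a point): Middle of the wings of the front left wing nut (places as seen from the sealer's front): a black bar 70 mm long, 10.5 mm thick, 26 mm high on a hub of 26 mm diameter, turning together about the vertical axis through this point. x along the bar, z up. The bar reaches 13 mm above and below the point, which starts 106 mm above the table and sinks 4 mm in half a turn.
- nut_fr (a joint): Turn of the front right wing nut: grows as it is turned clockwise seen from above (tightened). About 0 (-0.35 to 0.35) at the start, finger-tight; about 3.14 after half a turn; the thread ends at 3.75. Friction 0.09 N m plus up to 0.03 N m from the gasket; it stays where it is left. It can be gripped across its wings or pushed round by a wing with a fingertip (about 5 N, 24 mm from the axis).
- nut_fr_bar (a point): Middle of the wings of the front right wing nut (places as seen from the sealer's front): a black bar 70 mm long, 10.5 mm thick, 26 mm high on a hub of 26 mm diameter, turning together about the vertical axis through this point. x along the bar, z up. The bar reaches 13 mm above and below the point, which starts 106 mm above the table and sinks 4 mm in half a turn.
- nut_bl (a joint): Turn of the back left wing nut: grows as it is turned clockwise seen from above (tightened). About 0 (-0.35 to 0.35) at the start, finger-tight; about 3.14 after half a turn; the thread ends at 3.75. Friction 0.09 N m plus up to 0.03 N m from the gasket; it stays where it is left. It can be gripped across its wings or pushed round by a wing with a fingertip (about 5 N, 24 mm from the axis).
- nut_bl_bar (a point): Middle of the wings of the back left wing nut (places as seen from the sealer's front): a black bar 70 mm long, 10.5 mm thick, 26 mm high on a hub of 26 mm diameter, turning together about the vertical axis through this point. x along the bar, z up. The bar reaches 13 mm above and below the point, which starts 106 mm above the table and sinks 4 mm in half a turn.
- nut_br (a joint): Turn of the back right wing nut: grows as it is turned clockwise seen from above (tightened). About 0 (-0.35 to 0.35) at the start, finger-tight; about 3.14 after half a turn; the thread ends at 3.75. Friction 0.09 N m plus up to 0.03 N m from the gasket; it stays where it is left. It can be gripped across its wings or pushed round by a wing with a fingertip (about 5 N, 24 mm from the axis).
- nut_br_bar (a point): Middle of the wings of the back right wing nut (places as seen from the sealer's front): a black bar 70 mm long, 10.5 mm thick, 26 mm high on a hub of 26 mm diameter, turning together about the vertical axis through this point. x along the bar, z up. The bar reaches 13 mm above and below the point, which starts 106 mm above the table and sinks 4 mm in half a turn.
- bottle_1: Bystander: white tablet bottle, diameter 40 mm, 88 mm tall. Origin: middle of its underside.
- bottle_2: Bystander: white tablet bottle, diameter 40 mm, 88 mm tall. Origin: middle of its underside.
- bottle_3: Bystander: white tablet bottle, diameter 40 mm, 88 mm tall. Origin: middle of its underside.
- glue_stick: Bystander: glue stick standing, diameter 28 mm, 90 mm tall. Origin: middle of its underside.
- box_cutter: Bystander: cutter, 24 x 150 x 14 mm, lying along its y. Origin: middle of its underside.
- kit_pack_3: Bystander: small carton lying flat, 112 x 78 x 24 mm. Origin: middle of its underside.

How it is judged:
By the outcome, as a careful person would: the job done as asked, in the order asked, and still so for the second after the job is handed in, with the robot touching nothing.
It also fails if it takes over 72 s, if anything falls off the work surface, if the arm or the gripper's body presses on something with over 40 N, if the wrist force passes 120 N, or if a joint passes its speed limit or range.

## Working session

There is one attempt and no reset: what is moved stays moved. The work goes in short steps, Python scripts to look and compute and a tool call to move; the robot and the scene stay as the last step left them, time stands still between calls to the robot, and variables do not carry over. Pictures are saved under pics/ and viewed, at most 10 in all, crops included, and the job is handed in when it is done.

Besides the shell and the picture viewer there is one more tool, called after "Call:" as name([rows], argument=value, ...), one row to a line, values as JSON. jog_arm: Moves the arm, as the interface text tells. Its arguments: {"type":"object","properties":{"increments":{"type":"array","items":{"type":"array","items":{"type":"array","items":{"type":"number"}}}},"squeeze":{"type":"number"}},"required":["increments"]}

```bash
mkdir -p pics; python3 - <<'E'
from bench import r, optics
import cv2,numpy as np
s=r.read_state(); print(s)
for c in ("top","side"):
    cv2.imwrite(f"pics/{c}0.png",optics.camera(c))
    m=optics.camera_model(c); print(c,m)
    for l in ("nut_fl_bar","sealer","die_plate_top","hood"):
        for d in optics.masks_of(c,l): 
            ys,xs=np.nonzero(d["mask"]); print(c,l,round(d["p"],2),d["bbox"],xs.mean().round(1),ys.mean().round(1),len(xs))
E
```

```text
{'time_s': 0.0, 'qpos': array([ 1.12411368,  0.38426029,  0.01634714,  1.37119427, -0.00630683,
        1.38820039, -0.04651741]), 'qd': array([ 1.19346375e-04, -1.07795788e-03, -1.91299211e-03, -2.47564665e-04,
        4.26125832e-05,  2.91279669e-04, -2.09227831e-04]), 'effort': array([-7.72169842e-04, -6.27592850e+01,  8.44218358e-01, -3.71826160e+01,
        1.65802252e-02,  1.39878318e-02,  2.93093115e-05]), 'tool_pos': array([ 233.84254522, -578.9580105 ,  191.04677433]), 'orientation': array([-9.86191731e-04,  9.81638138e-01,  1.90749974e-01, -2.02771557e-04]), 'wrist_force': array([ 0.25430745, -0.68305794, -0.33167084]), 'ft_torque': array([0.00167686, 0.01310802, 0.0316163 ]), 'grasp_force': 0.0, 'width': 84.79179269508411}
top {'fx': 489.24115152198164, 'fy': 489.24115152198164, 'cx': 319.5825660226295, 'cy': 239.9648506571775, 'R': array([[-0.01658005, -0.99982322,  0.00886746],
       [-0.98367081,  0.01472132, -0.17937398],
       [ 0.17921173, -0.01169669, -0.98374099]]), 't': array([  66.51870203,  533.35174446, 1002.53519015])}
top nut_fl_bar 0.83 [313.3, 272.1, 343.
[... 198 characters left out ...]
9] 241.0 258.0 9948
side {'fx': 444.71801121170597, 'fy': 444.71801121170597, 'cx': 312.05569802664434, 'cy': 241.54765393265947, 'R': array([[ 2.85031441e-01, -9.58518164e-01, -7.76321977e-05],
       [-8.08336754e-01, -2.40328954e-01, -5.37432494e-01],
       [ 5.15120151e-01,  1.53247911e-01, -8.43306770e-01]]), 't': array([-94.79479332, 494.33691426, 656.71209397])}
side nut_fl_bar 0.59 [300.2, 266.2, 321.9, 300.4] 309.3 282.8 380
side nut_fl_bar 0.21 [306.1, 218.3, 333.1, 246.0] 318.4 232.6 363
side sealer 0.96 [161.0, 140.1, 419.7, 341.1] 291.0 255.2 28835
side die_plate_top 0.81 [298.1, 228.2, 386.7, 310.1] 343.4 269.2 4774
side hood 0.72 [160.3, 141.7, 284.4, 304.4] 225.5 225.1 13295
```

View pics/top0.png

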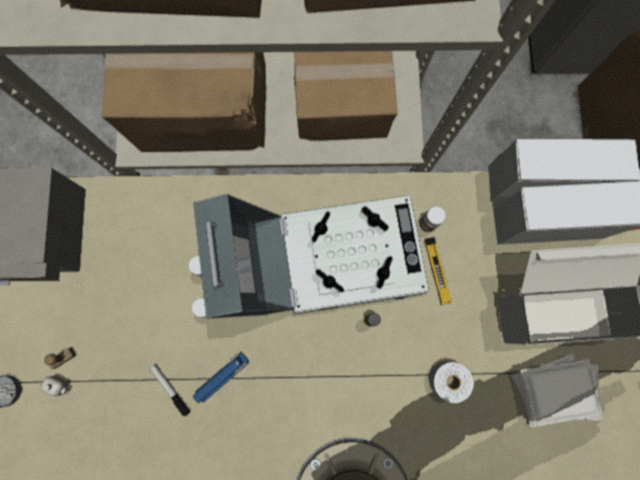

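View pics/side0.png

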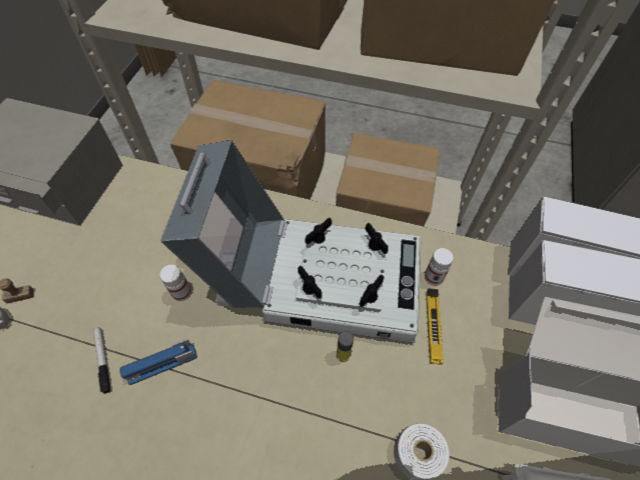

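Both views show the four black wing nuts; in the top view they are at about bl (321,228), br (376,218), fl (329,281) and fr (384,271). The hood is open to the left, with two bottles behind it. The third bottle and the cutter are on the right, and the glue stick is in front at (373,318).

```bash
cat > h.py <<'E'
import numpy as np, cv2
def ray(m,u,v,z):
    d=m["R"].T@np.array([(u-m["cx"])/m["fx"],(v-m["cy"])/m["fy"],1.]); c=-m["R"].T@m["t"]
    return c+d*(z-c[2])/d[2]
def proj(m,X):
    p=m["R"]@np.array(X)+m["t"]; return m["fx"]*p[0]/p[2]+m["cx"], m["fy"]*p[1]/p[2]+m["cy"]
def bars(img,m,guess,rad,z=112,th=45):
    out={}
    dark=(img.max(2)<th).astype(np.uint8)
    n,l,st,ce=cv2.connectedComponentsWithStats(dark)
    for k,(u,v) in guess.items():
        c=[i for i in range(1,n) if np.hypot(*(ce[i]-(u,v)))<rad and st[i,4]>30]
        if not c: out[k]=None; continue
        i=max(c,key=lambda i:st[i,4]); ys,xs=np.nonzero(l==i)
        P=np.array([ray(m,x,y,z)[:2] for x,y in zip(xs,ys)])
        q,(a,b),ang=cv2.minAreaRect(P.astype(np.float32))
        if a<b: ang+=90
        w=np.linalg.eigh(np.cov(P.T))[1][:,1]
        out[k]=(np.round(q,1),np.round(P.mean(0),1),np.round((a,b),1),round((ang+90)%180-90,1),round(np.degrees(np.arctan(w[1]/w[0])),1))
    return out
E
python3 - <<'E'
from h import *
from bench import optics
for c,g in (("top",dict(bl=(321,228),br=(376,218),fl=(329,281),fr=(384,271))),("side",dict(bl=(318,233),br=(376,238),fl=(309,283),fr=(371,292)))):
    m=optics.camera_model(c); b=bars(cv2.imread(f"pics/{c}0.png"),m,g,12,th=60)
    for k in b: print(c,k,b[k])
E
```

```text
top bl (array([549.1,  54.7]), array([548.9,  56.5]), array([21.9, 62.6]), -39.5, np.float64(-28.5))
top br (array([563. , -51.8]), array([564.3, -52.4]), array([63.4, 25.9]), 56.5, np.float64(47.0))
top fl (array([439.7,  42.6]), array([440.1,  41.7]), array([63.1, 21.1]), 43.9, np.float64(51.5))
top fr (array([456.7, -66.4]), array([455.3, -67.3]), array([22.2, 63.6]), -12.9, np.float64(-22.8))
side bl (array([546.2,  47.5]), array([543.2,  50.7]), array([31.4, 72.9]), -20.1, np.float64(-20.3))
side br (array([559.9, -53.9]), array([558.5, -58.1]), array([73. , 32.2]), 38.6, np.float64(38.8))
side fl (array([435.3,  39.6]), array([434.4,  36.2]), array([71.6, 26.6]), 43.9, np.float64(45.9))
side fr (array([451.7, -75.6]), array([449.7, -73.8]), array([23.7, 73. ]), -12.5, np.float64(-17.6))
```

Call:
jog_arm([
  [[0,0,-8,0,0,-50,0],[0,0,-16,20,-20,-88,0],[0,0,-24,55,-54,-88,0],[0,0,-32,90,-89,-88,0],[0,0,-40,125,-123,-88,0],[0,0,-48,160,-158,-88,0],[0,0,-56,195,-192,-88,0],[0,0,-64,230,-227,-88,0],[0,0,-72,265,-261,-88,0],[0,0,-80,300,-296,-88,0]],
])

```text
time_s: 1.5
tool_pos: [401.8, -190.9, 280.5]
orientation: [0.001, 0.627, 0.779, -0.0]
wrist_force: [1.2, -0.2, 0.3]
width: 85.6
grasp_force: 0.0
```

Call:
jog_arm([
  [[0,0,-8,30,22,10,0],[0,0,-16,60,44,20,0],[0,0,-24,90,65,30,0],[0,0,-32,109,79,40,0],[0,0,-40,109,79,40,0],[0,0,-48,109,79,40,0],[0,0,-56,109,79,40,0],[0,0,-63,109,79,40,0],[0,0,-63,109,79,40,0]],
])

```text
time_s: 2.4
tool_pos: [456.0, -69.6, 240.3]
orientation: [0.0, 0.13, 0.992, -0.0]
wrist_force: [0.4, 0.6, -0.2]
width: 85.2
grasp_force: 0.0
```

```bash
cat > look.py <<'E'
import sys
from bench import r, optics
from h import *
name,z=sys.argv[1],float(sys.argv[2])
s=r.read_state(); m=optics.camera_model("wrist"); img=optics.camera("wrist"); cv2.imwrite(f"pics/{name}.png",img)
w,x,y,zz=s["orientation"]; 
print("t",s["time_s"],"pos",s["tool_pos"].round(1),"quat",s["orientation"].round(4),"yaw",np.degrees(2*np.arctan2(y,x)).round(1),"q",s["qpos"].round(2),"f",s["wrist_force"].round(1))
print("cam",(-m["R"].T@m["t"]).round(0))
N=dict(fr=(455,-68,z),fl=(440,42,z),bl=(549,54,z),br=(563,-53,z))
g={k:proj(m,X) for k,X in N.items()}; print({k:np.round(v) for k,v in g.items()})
for th in (40,60):
    b=bars(img,m,g,60,z=z,th=th)
    for k in b: print(th,k,b[k])
E
python3 look.py w1 119
```

```text
t 2.4 pos [456.  -69.6 240.3] quat [ 1.000e-04  1.296e-01  9.916e-01 -1.000e-04] yaw 165.1 q [ 0.65  0.03 -0.58  1.69  0.02  1.42  1.38] f [ 0.4  0.6 -0.2]
cam [382. -50. 423.]
{'fr': array([325., 214.]), 'fl': array([458., 160.]), 'bl': array([492., 282.]), 'br': array([373., 325.])}
40 fr (array([455.1, -69.3]), array([453.3, -69.1]), array([23.3, 67.8]), -14.2, np.float64(-21.5))
40 fl (array([439.3,  38.2]), array([439. ,  35.9]), array([68.5, 24.1]), 65.3, np.float64(52.5))
40 bl (array([545.2,  47.3]), array([543.3,  50.6]), array([35. , 69.7]), -21.4, np.float64(-23.4))
40 br (array([559.7, -51. ]), array([558.2, -54.5]), array([70.8, 31. ]), 38.1, np.float64(41.2))
60 fr (array([455.4, -69.1]), array([453.3, -69.2]), array([24.3, 67.5]), -8.6, np.float64(-21.5))
60 fl (array([441.5,  36.3]), array([439.1,  35.9]), array([69.6, 23.9]), 41.6, np.float64(52.4))
60 bl (array([545.3,  47.2]), array([543.6,  50.6]), array([35.6, 69.8]), -20.9, np.float64(-22.9))
60 br (array([559.6, -50.9]), array([558.6, -54.3]), array([71. , 31.8]), 38.1, np.float64(40.7))
```

View pics/w1.png

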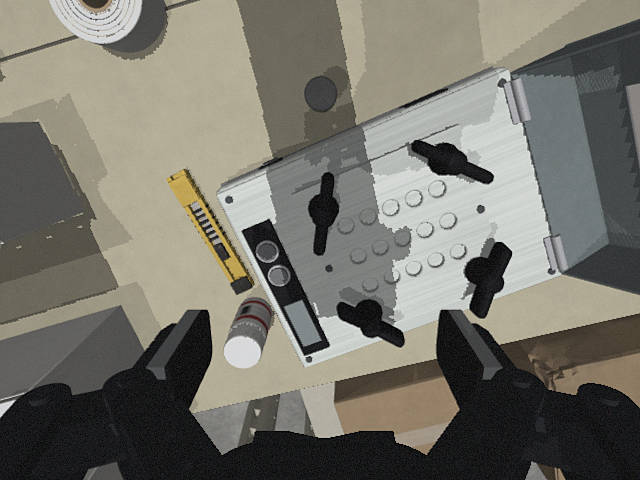

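The wrist view shows fr's bar running (329,175)-(320,253), fl (415,146)-(491,177), br (340,308)-(402,340) and bl (502,245)-(478,313). Each has a round hub in the middle, and the outlines are distorted by perspective.

```bash
python3 - <<'E'
from h import *
from bench import optics
m=optics.camera_model("wrist")
for k,a,b in (("fr",(329,175),(320,253)),("fl",(415,146),(491,177)),("br",(340,308),(402,340)),("bl",(502,245),(478,313))):
    p,q=ray(m,*a,117)[:2],ray(m,*b,117)[:2]; d=p-q; print(k,((p+q)/2).round(1),np.linalg.norm(d).round(1),np.degrees(np.arctan(d[1]/d[0])).round(1))
img=cv2.imread("pics/w1.png")[130:360,280:530]; cv2.imwrite("pics/w1c.png",cv2.resize(np.clip(img.astype(float)*2.5,0,255).astype(np.uint8),None,fx=2.5,fy=2.5,interpolation=2))
E
```

```text
fr [456.4 -69. ] 65.4 -21.5
fl [441.2  39.1] 65.9 53.8
br [563.5 -54.5] 64.7 45.2
bl [548.3  52.7] 64.2 -26.2
```

View pics/w1c.png

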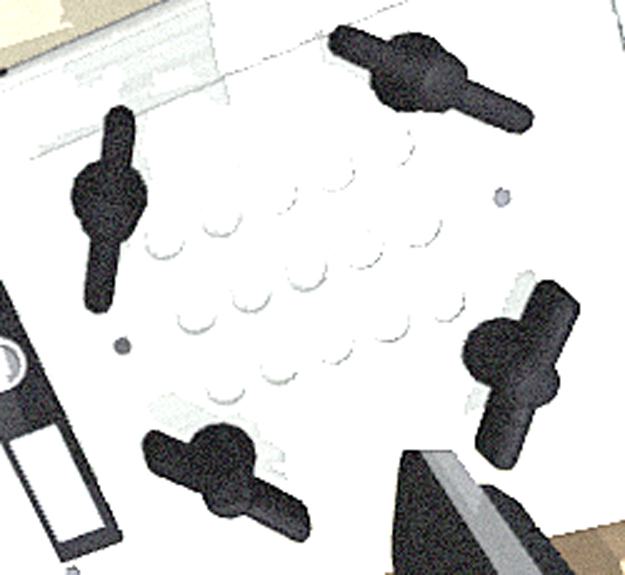

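Call:
jog_arm([
  [[0,0,6.5,0,0,45,0],[0,0,6.5,0,0,90,0],[0,0,6.5,0,0,130,0],[0,0,6.5,0,0,143,0],[0,0,6.5,0,0,143,200],[0,0,6.5,0,0,143,255],[0,0,6.5,0,0,143,255],[0,0,6.5,0,0,143,255],[0,0,6.5,0,0,143,255]],
], squeeze=40)

```text
time_s: 3.35
tool_pos: [456.8, -69.8, 98.2]
orientation: [0.001, 0.187, 0.982, -0.0]
wrist_force: [0.6, 0.7, -0.1]
width: 12.6
grasp_force: 0.0
```

```bash
python3 -c "
from bench import r
print(r.read_state())"
```

```text
{'time_s': 3.35, 'qpos': array([ 0.62290852,  0.14593669, -0.58195456,  1.91016468,  0.08995677,
        1.10897748,  1.20089893]), 'qd': array([ 0.00087164,  0.00492339, -0.00141956,  0.00911584,  0.00080302,
       -0.00448779, -0.00057394]), 'effort': array([-8.82292050e-03, -3.85718644e+01, -2.66446061e+00, -3.39180994e+01,
        1.31694769e-02, -9.03891341e-04, -3.49479524e-03]), 'tool_pos': array([456.75843573, -69.82827485,  98.18161173]), 'orientation': array([ 9.69115981e-04,  1.86761952e-01,  9.82404714e-01, -1.11741252e-04]), 'wrist_force': array([ 0.58089968,  0.65747851, -0.12241132]), 'ft_torque': array([-0.03824424, -0.0155673 , -0.00706277]), 'grasp_force': 0.0, 'width': 12.640748415469439}
```

Still closing; I'll let it finish.

Call:
jog_arm([
  [[0,0,0,0,0,0,255],[0,0,0,0,0,0,255],[0,0,0,0,0,0,255]],
])

```text
time_s: 3.65
tool_pos: [456.0, -69.6, 97.2]
orientation: [0.0, 0.187, 0.982, 0.0]
wrist_force: [0.1, 0.1, -0.1]
width: 0.2
grasp_force: 0.0
```

```bash
python3 - <<'E'
from bench import r,optics
import cv2,numpy as np
a=optics.camera("wrist"); b=optics.camera("side")[200:340,240:420]
b=cv2.resize(b,None,fx=2.2,fy=2.2)
o=np.zeros((480,800,3),np.uint8); a=cv2.resize(a,(400,300)); o[:300,:400]=a; o[:b.shape[0],400:400+b.shape[1]]=b
cv2.imwrite("pics/c2.png",o)
s=r.read_state();print(s["width"],s["tool_pos"],s["wrist_force"],s["grasp_force"])
E
```

```text
0.2224121105424435 [455.97767425 -69.62234879  97.10041965] [-0.63170029  0.19754297 -0.23989758] 0.0
```

View pics/c2.png

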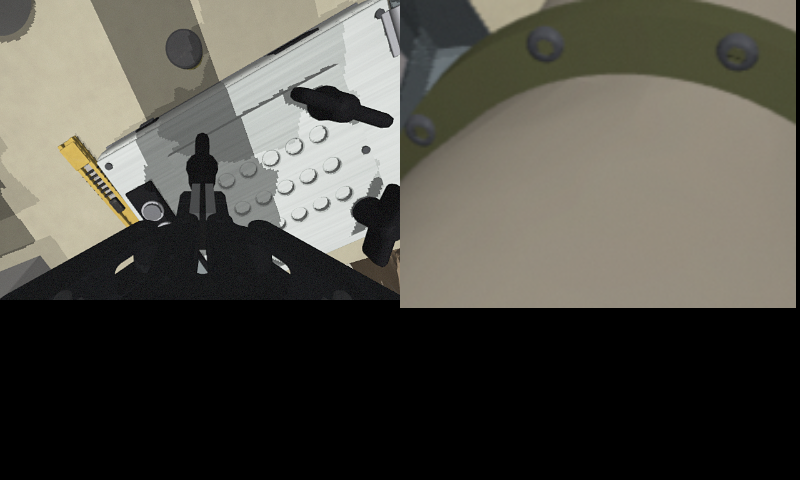

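The wrist view shows the fr wing sticking out ahead of the fingers at about (203,150), so I need an enlarged, brightened view of the fingertips.

```bash
python3 - <<'E'
from bench import r,optics
from h import *
a=optics.camera("wrist"); m=optics.camera_model("wrist")
for k,X in dict(tcp=(456,-69.6,97),nut=(456,-69,119),grasp=(456,-69.6,116)).items(): print(k,np.round(proj(m,X)))
c=a[190:450,200:480]; cv2.imwrite("pics/c3.png",cv2.resize(np.clip(c.astype(float)*3,0,255).astype(np.uint8),None,fx=2.3,fy=2.3,interpolation=2))
E
```

```text
tcp [323. 274.]
nut [324. 292.]
grasp [323. 289.]
```

View pics/c3.png

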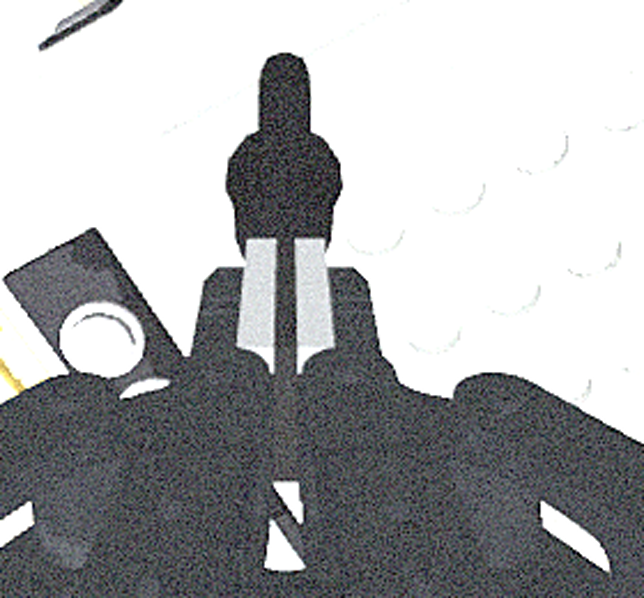

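```bash
python3 - <<'E'
from bench import r,optics
from h import *
m=optics.camera_model("wrist"); s=r.read_state(); print(s["tool_pos"],s["width"],(-m["R"].T@m["t"]).round(1))
tx=np.array((-.93,.366,0)); T=s["tool_pos"]
for d in (11,0,-11):
  for z in (97,105,112,119,125): print(d,z,np.round(proj(m,T+tx*d-[0,0,97]+np.array([0,0,z])-[0,0,T[2]-97])))
print("wing tip",[np.round(proj(m,np.array([456,-69,z])+tx*35)) for z in (93,119)])
print("crop tip row",190+240/2.3,"wing end row",190+53/2.3, "col",200+285/2.3)
print("side hub cols",200+227/2.3,200+342/2.3)
t=optics.camera_model("top"); 
E
```

```text
[455.98497403 -69.61645872  97.08505468] 0.15826908095009634 [385.3 -41.4 280.2]
11 97 [323. 253.]
11 105 [323. 259.]
11 112 [323. 264.]
11 119 [323. 270.]
11 125 [323. 275.]
0 97 [323. 274.]
0 105 [323. 280.]
0 112 [323. 286.]
0 119 [323. 292.]
0 125 [323. 298.]
-11 97 [323. 293.]
-11 105 [323. 300.]
-11 112 [323. 307.]
-11 119 [323. 314.]
-11 125 [323. 320.]
wing tip [array([324., 204.]), array([324., 217.])]
crop tip row 294.3478260869565 wing end row 213.04347826086956 col 323.9130434782609
side hub cols 298.69565217391306 348.69565217391306
```

Call:
jog_arm([
  [[0,0,5,0,0,0,255],[0,0,10,0,0,0,255],[0,0,10,0,0,0,255]],
])

```text
time_s: 4.1
tool_pos: [456.0, -69.6, 97.1]
orientation: [-0.0, 0.272, 0.962, 0.0]
wrist_force: [-0.1, 0.8, -0.5]
width: -0.2
grasp_force: 0.0
```

```bash
python3 - <<'E'
from bench import r,optics
from h import *
s=r.read_state(); print(s["tool_pos"],s["orientation"],s["width"],s["wrist_force"],s["ft_torque"],s["grasp_force"],s["qpos"])
a=optics.camera("wrist")
c=a[190:450,200:480]; cv2.imwrite("pics/c4.png",cv2.resize(np.clip(c.astype(float)*3,0,255).astype(np.uint8),None,fx=2.3,fy=2.3,interpolation=2))
E
```

```text
[455.98219682 -69.61414864  97.08600017] [-5.74494057e-05  2.72161032e-01  9.62251718e-01  3.63262525e-05] -0.19627006324661334 [-0.0627334   0.76099012 -0.4997112 ] [-0.01380453 -0.00470467  0.02920345] 0.0 [ 0.60848417  0.14548734 -0.56628339  1.91203217  0.08691774  1.10814245
  1.0276392 ]
```

View pics/c4.png

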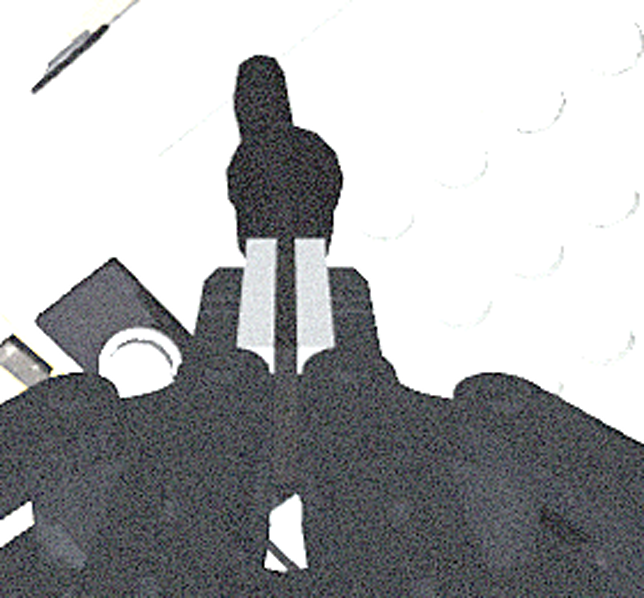

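```bash
python3 - <<'E'
from bench import r,optics
from h import *
from scipy.spatial.transform import Rotation as Ro
s=r.read_state(); m=optics.camera_model("wrist"); print(m["fx"],m["R"].round(3))
Rt=lambda q:Ro.from_quat([q[1],q[2],q[3],q[0]]).as_matrix()
A=Rt(s["orientation"]); Rc=m["R"]@A; tc=m["t"]+m["R"]@s["tool_pos"]
A1=Rt(np.array([1e-4,.1296,.9916,-1e-4])); p1=np.array([456,-69.6,240.3])
m1=dict(m); m1["R"]=Rc@A1.T; m1["t"]=tc-m1["R"]@p1
def line(m,u,v):
    c=-m["R"].T@m["t"]; d=ray(m,u,v,0)-c; return c,d/np.linalg.norm(d)
def tri(L):
    M=np.zeros((3,3));b=np.zeros(3)
    for c,d in L: P=np.eye(3)-np.outer(d,d); M+=P;b+=P@c
    return np.linalg.solve(M,b)
def cen(img,u,v):
    n,l,st,ce=cv2.connectedComponentsWithStats((img.max(2)<60).astype(np.uint8))
    i=min([i for i in range(1,n) if st[i,4]>30],key=lambda i:np.hypot(*(ce[i]-(u,v))))
    ys,xs=np.nonzero(l==i); return cv2.minAreaRect(np.c_[xs,ys].astype(np.float32))[0]
T=cv2.imread("pics/top0.png");S=cv2.imread("pics/side0.png");W=cv2.imread("pics/w1.png")
mt,ms=optics.camera_model("top"),optics.camera_model("side")
G=dict(bl=((321,228),(318,233),(490,279)),br=((376,218),(376,238),(371,324)),fl=((329,281),(309,283),(453,161)),fr=((384,271),(371,292),(324.5,214)))
for k,(a,b,c) in G.items():
    a,b=cen(T,*a),cen(S,*b); 
    la,lb,lc=line(mt,*a),line(ms,*b),line(m1,*c)
    print(k,"ts",tri([la,lb]).round(1),"tw",tri([la,lc]).round(1),"sw",tri([lb,lc]).round(1),"all",tri([la,lb,lc]).round(1))
E
```

```text
388.53874011097867 [[ 0.52   0.854 -0.   ]
 [ 0.814 -0.496  0.301]
 [ 0.257 -0.157 -0.954]]
bl ts [552.9  52.5  97.3] tw [548.5  54.9 113.8] sw [535.1  46.4 132.2] all [549.5  53.3 108.1]
br ts [565.8 -54.1 100.1] tw [562.2 -52.6 117.5] sw [612.9 -54.1  30.9] all [565.2 -53.9 106.3]
fl ts [441.3  41.6  97. ] tw [441.   42.1 107.2] sw [443.1  43.2  96.1] all [441.5  42.3  99.7]
fr ts [460.  -72.5  91.3] tw [457.9 -68.3 104. ] sw [463.5 -72.9  85.8] all [460.6 -71.6  90.9]
```

Call:
jog_arm([
  [[0,0,0,0,0,2,255],[0,0,0,0,0,4,255],[0,0,0,0,0,4,255]],
])

```text
time_s: 4.45
tool_pos: [455.7, -69.6, 92.7]
orientation: [-0.0, 0.271, 0.963, 0.0]
wrist_force: [0.2, -0.2, 0.6]
width: 0.0
grasp_force: 0.0
```

Call:
jog_arm([
  [[0,0,0,0,0,2,255],[0,0,0,0,0,4,255],[0,0,0,0,0,4,255]],
])

```text
time_s: 4.75
tool_pos: [455.8, -69.6, 88.8]
orientation: [-0.0, 0.271, 0.962, 0.0]
wrist_force: [-0.1, -0.1, 0.1]
width: 0.2
grasp_force: 0.0
```

Call:
jog_arm([
  [[0,0,0,0,0,-45,255],[0,0,0,0,0,-90,255],[0,0,0,0,0,-120,255],[0,0,0,0,0,-120,255]],
])

```text
time_s: 5.15
tool_pos: [458.6, -69.8, 213.7]
orientation: [0.004, 0.271, 0.962, 0.0]
wrist_force: [0.1, -0.5, -0.8]
width: 0.1
grasp_force: 0.0
```

```bash
python3 look.py w5 119; python3 - <<'E'
from h import *
from bench import r,optics
m=optics.camera_model("wrist"); s=r.read_state(); T=s["tool_pos"]; print(T,s["width"],"tcp proj",np.round(proj(m,T)))
a=cv2.imread("pics/w5.png"); c=a[100:400,180:480]; cv2.imwrite("pics/c5.png",cv2.resize(np.clip(c.astype(float)*3,0,255).astype(np.uint8),None,fx=2,fy=2,interpolation=2))
E
```

```text
t 5.15 pos [458.6 -69.8 213.7] quat [4.000e-03 2.714e-01 9.625e-01 1.000e-04] yaw 148.5 q [ 0.63  0.05 -0.56  1.74  0.03  1.36  1.08] f [ 0.1 -0.5 -0.8]
cam [393. -29. 396.]
{'fr': array([322., 218.]), 'fl': array([448., 118.]), 'bl': array([526., 239.]), 'br': array([408., 320.])}
40 fr (array([455.2, -69.1]), array([453.7, -67.8]), array([23.5, 66.8]), -36.6, np.float64(-22.7))
40 fl (array([439.7,  38.7]), array([439.3,  36.5]), array([67.6, 23.2]), 64.0, np.float64(52.1))
40 bl (array([545.3,  48. ]), array([542.9,  51.3]), array([34.2, 69.9]), -20.3, np.float64(-23.4))
40 br (array([559.1, -49.8]), array([557.9, -53.3]), array([70.5, 33.2]), 38.7, np.float64(41.7))
60 fr (array([455.3, -69.1]), array([453.7, -67.8]), array([23.7, 66.9]), -36.6, np.float64(-22.8))
60 fl (array([441.4,  37. ]), array([439.5,  36.9]), array([68.6, 23.7]), 40.9, np.float64(52.2))
60 bl (array([545.6,  47.9]), array([543.5,  51.3]), array([34.3, 70.4]), -20.2, np.float64(-22.7))
60 br (array([559.1, -49.8]), array([558.5, -53. ]), array([70.5, 33.7]), 38.7, np.float64(40.4))
[457.41085435 -69.79566351 211.19603106] 0.012782757666983263 tcp proj [323. 274.]
```

View pics/c5.png

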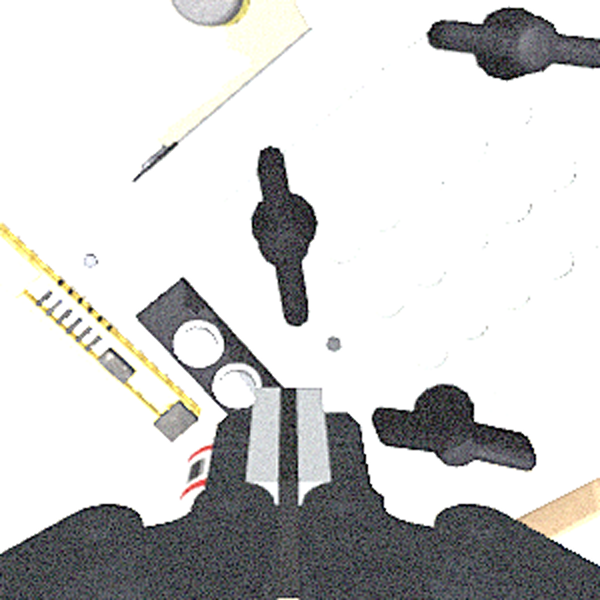

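```bash
python3 - <<'E'
from bench import r,optics
from h import *
from scipy.spatial.transform import Rotation as Ro
s=r.read_state(); m=optics.camera_model("wrist"); q=s["orientation"]
A=Ro.from_quat([q[1],q[2],q[3],q[0]]).as_matrix(); Rc=m["R"]@A; tc=m["t"]+m["R"]@s["tool_pos"]
def tool(u,v,depth): return Rc.T@(np.array([(u-m["cx"])/m["fx"]*depth,(v-m["cy"])/m["fy"]*depth,depth])-tc)
print("cam in tool",(-Rc.T@tc).round(1),m["cx"],m["cy"])
for v in (308,312): print("open tips",tool(210,v,388.5*85/230).round(1),tool(440,v,388.5*85/230).round(1))
for d in (110,130,144,160,180): print("shut tip row294 depth",d,tool(324,294,d).round(1))
E
```

```text
cam in tool [  76.2    0.5 -183.1] 323.7651219281616 239.25387687168802
open tips [  8.7 -41.5 -53.9] [  8.8  43.5 -53.9]
open tips [  7.3 -41.5 -54.3] [  7.4  43.5 -54.3]
shut tip row294 depth 110 [ 28.3   0.6 -82.9]
shut tip row294 depth 130 [ 19.6   0.6 -64.7]
shut tip row294 depth 144 [ 13.5   0.6 -51.9]
shut tip row294 depth 160 [  6.5   0.7 -37.3]
shut tip row294 depth 180 [ -2.2   0.7 -19.1]
```

The closed fingertips end at image row 294, while the TCP projects to row 274. That puts the real tips about 43 mm behind the reported TCP, which is why the first grip closed above the nut. I'll grip with the TCP at z of about 55.

Call:
jog_arm([
  [[0,0,-5,0,0,0,0],[0,0,-10,0,0,10,0],[0,0,-10,0,0,30,0],[0,0,-10,0,0,50,0],[0,0,-10,0,0,65,0],[0,0,-10,0,0,90,0],[0,0,-10,0,0,115,0],[0,0,-10,0,0,135,0],[0,0,-10,0,0,145,0],[0,0,-10,0,0,145,0]],
])

```text
time_s: 6.2
tool_pos: [454.3, -69.3, 62.2]
orientation: [-0.002, 0.186, 0.982, 0.0]
wrist_force: [0.1, -1.1, 0.9]
width: 85.5
grasp_force: 0.0
```

Call:
jog_arm([
  [[0,0,0,0,0,5,100],[0,0,0,0,0,9,255],[0,0,0,0,0,9,255],[0,0,0,0,0,9,255],[0,0,0,0,0,9,255],[0,0,0,0,0,9,255],[0,0,0,0,0,9,255],[0,0,0,0,0,9,255]],
], squeeze=40)

```text
time_s: 7.0
tool_pos: [456.2, -70.1, 55.5]
orientation: [0.0, 0.187, 0.982, -0.0]
wrist_force: [-1.7, -2.2, 5.6]
width: 9.9
grasp_force: 42.8
```

Call:
jog_arm([
  [[0,0,8,0,0,0.2,255],[0,0,16,0,0,0.4,255],[0,0,24,0,0,0.5,255],[0,0,32,0,0,0.7,255],[0,0,40,0,0,0.9,255],[0,0,48,0,0,1.1,255],[0,0,56,0,0,1.2,255],[0,0,64,0,0,1.4,255],[0,0,72,0,0,1.6,255],[0,0,80,0,0,1.8,255]],
])

```text
time_s: 8.0
tool_pos: [457.1, -69.7, 54.0]
orientation: [0.001, 0.776, 0.631, 0.001]
wrist_force: [1.0, -2.1, 4.2]
width: 9.7
grasp_force: 42.5
```

Call:
jog_arm([
  [[0,0,8,0,0,0.2,255],[0,0,16,0,0,0.4,255],[0,0,24,0,0,0.5,255],[0,0,32,0,0,0.7,255],[0,0,40,0,0,0.9,255],[0,0,48,0,0,1.1,255],[0,0,56,0,0,1.2,255],[0,0,64,0,0,1.4,255],[0,0,72,0,0,1.6,255],[0,0,80,0,0,1.8,255]],
])

```text
time_s: 9.0
tool_pos: [457.6, -70.6, 52.3]
orientation: [0.001, 1.0, -0.016, 0.002]
wrist_force: [2.8, -4.6, 3.6]
width: 9.5
grasp_force: 42.4
```

Call:
jog_arm([
  [[0,0,8,0,0,0.2,255],[0,0,16,0,0,0.4,255],[0,0,20,0,0,0.5,255],[0,0,20,0,0,0.5,255]],
])

```text
time_s: 9.4
tool_pos: [457.5, -70.8, 51.9]
orientation: [0.0, 0.982, -0.188, 0.002]
wrist_force: [2.4, -4.1, 4.2]
width: 9.8
grasp_force: 42.5
```

```bash
python3 -c "
from bench import r
print(r.read_state())"
```

```text
{'time_s': 9.4, 'qpos': array([ 0.29694521,  0.17280326, -0.23269055,  1.97492873,  0.04864148,
        0.99569625, -1.90827827]), 'qd': array([ 5.72200254e-03,  6.35290606e-04, -4.89401335e-03, -3.71101398e-05,
        1.36151650e-03, -1.49608217e-03,  6.45446620e-02]), 'effort': array([ -2.19802961, -40.61368704,  -3.16735402, -28.89095306,
        -1.33303039,   0.66825617,  -1.18367661]), 'tool_pos': array([457.52858516, -70.79960201,  51.90738196]), 'orientation': array([ 3.73182439e-04,  9.82121453e-01, -1.88240394e-01,  1.69314625e-03]), 'wrist_force': array([ 2.40351166, -4.08195748,  4.19753689]), 'ft_torque': array([-1.01856751, -0.38273071, -0.05354117]), 'grasp_force': 42.52715349197388, 'width': 9.814005929268143}
```

Call:
jog_arm([
  [[0,0,0,0,0,0,0],[0,0,0,0,0,0,0],[0,0,0,0,0,-10,0],[0,0,0,0,0,-50,0],[0,0,-8,5,-20,-85,0],[0,0,-16,12,-50,-98,0],[0,0,-24,20,-90,-98,0],[0,0,-32,30,-120,-98,0],[0,0,-40,40,-148,-98,0],[0,0,-48,40,-148,-98,0]],
])

```text
time_s: 10.4
tool_pos: [548.6, 58.2, 149.4]
orientation: [-0.001, 0.972, 0.235, 0.001]
wrist_force: [0.3, -0.5, -0.3]
width: 85.0
grasp_force: 0.0
```

Call:
jog_arm([
  [[0,0,-8.5,0,0,0,0],[0,0,-17,0,0,0,0],[0,0,-25.5,0,0,0,0],[0,0,-34,0,0,0,0],[0,0,-42.5,0,0,0,0],[0,0,-51,0,0,0,0],[0,0,-59.5,0,0,0,0],[0,0,-68,0,0,0,0],[0,0,-76.5,0,0,0,0],[0,0,-85,0,0,0,0]],
])

```text
time_s: 11.4
tool_pos: [547.3, 53.6, 149.5]
orientation: [-0.0, 0.56, 0.828, 0.0]
wrist_force: [0.7, 0.4, 0.5]
width: 85.8
grasp_force: 0.0
```

Call:
jog_arm([
  [[0,0,-8.5,0,0,0,0],[0,0,-17,0,0,0,0],[0,0,-25.5,0,0,0,0],[0,0,-34,0,0,0,0],[0,0,-42,0,0,0,0],[0,0,-42,0,0,0,0]],
])

```text
time_s: 12.0
tool_pos: [547.3, 53.5, 149.4]
orientation: [-0.0, 0.228, 0.974, 0.0]
wrist_force: [0.3, 0.0, 0.9]
width: 85.2
grasp_force: 0.0
```

```bash
python3 look.py w6 117
```

```text
t 12.0 pos [547.3  53.5 149.4] quat [-1.000e-04  2.281e-01  9.736e-01  1.000e-04] yaw 153.6 q [ 0.43  0.33 -0.72  1.62  0.22  1.28  0.78] f [0.3 0.  0.9]
cam [479.  88. 333.]
{'fr': array([ 58., 204.]), 'fl': array([211.,  86.]), 'bl': array([325., 254.]), 'br': array([184., 343.])}
40 fr None
40 fl (array([444.3,  41.4]), array([443.6,  42.1]), array([68.2, 23. ]), 62.9, np.float64(51.9))
40 bl (array([550.6,  57. ]), array([548.4,  58.1]), array([22.8, 69.9]), -25.1, np.float64(-28.3))
40 br None
60 fr None
60 fl (array([444.5,  41.3]), array([443.8,  42.6]), array([68.3, 23.5]), 62.9, np.float64(51.8))
60 bl (array([549.7,  55.6]), array([548.4,  58.1]), array([23.3, 69.5]), -37.5, np.float64(-28.4))
60 br None
```

Call:
jog_arm([
  [[0,0,2,-1,3,40,0],[0,0,2,-1,3,75,0],[0,0,2,-1,3,95,50],[0,0,2,-1,3,95,150],[0,0,2,-1,3,95,255],[0,0,2,-1,3,95,255],[0,0,2,-1,3,95,255],[0,0,2,-1,3,95,255],[0,0,2,-1,3,95,255],[0,0,2,-1,3,95,255]],
], squeeze=40)

```text
time_s: 13.05
tool_pos: [551.2, 56.4, 55.7]
orientation: [0.002, 0.246, 0.969, 0.001]
wrist_force: [1.0, 1.9, 7.4]
width: 9.6
grasp_force: 43.0
```

Call:
jog_arm([
  [[0,0,8,0,0,0.2,255],[0,0,16,0,0,0.4,255],[0,0,24,0,0,0.5,255],[0,0,32,0,0,0.7,255],[0,0,40,0,0,0.9,255],[0,0,48,0,0,1.1,255],[0,0,56,0,0,1.2,255],[0,0,64,0,0,1.4,255],[0,0,72,0,0,1.6,255],[0,0,80,0,0,1.8,255]],
])

```text
time_s: 14.05
tool_pos: [552.7, 57.2, 54.2]
orientation: [0.001, 0.813, 0.582, 0.003]
wrist_force: [7.9, 4.1, 1.8]
width: 9.6
grasp_force: 42.4
```

Call:
jog_arm([
  [[0,0,8,0,0,0.2,255],[0,0,16,0,0,0.4,255],[0,0,24,0,0,0.5,255],[0,0,32,0,0,0.7,255],[0,0,40,0,0,0.9,255],[0,0,48,0,0,1.1,255],[0,0,56,0,0,1.2,255],[0,0,64,0,0,1.4,255],[0,0,72,0,0,1.6,255],[0,0,80,0,0,1.8,255]],
])

```text
time_s: 15.05
tool_pos: [553.9, 55.8, 52.6]
orientation: [-0.001, 0.997, -0.077, 0.004]
wrist_force: [10.4, -0.4, 1.3]
width: 9.7
grasp_force: 42.2
```

Call:
jog_arm([
  [[0,0,8,0,0,0.2,255],[0,0,16,0,0,0.4,255],[0,0,20,0,0,0.5,255],[0,0,20,0,0,0.5,255]],
])

```text
time_s: 15.45
tool_pos: [553.8, 55.4, 52.2]
orientation: [-0.001, 0.969, -0.248, 0.004]
wrist_force: [10.5, -0.7, 1.6]
width: 9.9
grasp_force: 42.4
```

Call:
jog_arm([
  [[0,0,0,0,0,0,0],[0,0,0,0,0,0,0],[0,0,0,0,0,-10,0],[0,0,0,0,0,-50,0],[0,0,-8,10,14,-85,0],[0,0,-16,27,35,-98,0],[0,0,-24,45,62,-98,0],[0,0,-32,64,89,-98,0],[0,0,-40,64,89,-98,0],[0,0,-48,64,89,-98,0]],
])

```text
time_s: 16.45
tool_pos: [563.1, -54.8, 148.4]
orientation: [0.0, 0.985, 0.171, -0.0]
wrist_force: [0.0, 0.3, -0.3]
width: 85.2
grasp_force: 0.0
```

Call:
jog_arm([
  [[0,0,-8.5,0,0,0,0],[0,0,-17,0,0,0,0],[0,0,-25.5,0,0,0,0],[0,0,-34,0,0,0,0],[0,0,-42.5,0,0,0,0],[0,0,-51,0,0,0,0],[0,0,-59.5,0,0,0,0],[0,0,-68,0,0,0,0],[0,0,-76.5,0,0,0,0],[0,0,-85,0,0,0,0]],
])

```text
time_s: 17.45
tool_pos: [563.1, -53.1, 148.4]
orientation: [-0.0, 0.61, 0.793, -0.0]
wrist_force: [-0.0, 0.6, -0.2]
width: 85.9
grasp_force: 0.0
```

Call:
jog_arm([
  [[0,0,-8.5,0,0,0,0],[0,0,-17,0,0,0,0],[0,0,-25.5,0,0,0,0],[0,0,-34,0,0,0,0],[0,0,-42.5,0,0,0,0],[0,0,-51,0,0,0,0],[0,0,-59.5,0,0,0,0],[0,0,-68,0,0,0,0],[0,0,-76.5,0,0,0,0],[0,0,-85,0,0,0,0]],
])

```text
time_s: 18.45
tool_pos: [563.1, -53.2, 148.4]
orientation: [-0.0, -0.086, 0.996, -0.0]
wrist_force: [0.3, -1.1, 0.3]
width: 84.9
grasp_force: 0.0
```

Call:
jog_arm([
  [[0,0,-8.5,0,0,0,0],[0,0,-17,0,0,0,0],[0,0,-25.5,0,0,0,0],[0,0,-32,0,0,0,0],[0,0,-32,0,0,0,0]],
])

```text
time_s: 18.95
tool_pos: [563.2, -53.3, 148.3]
orientation: [-0.0, -0.355, 0.935, 0.0]
wrist_force: [0.1, -0.3, 0.1]
width: 85.6
grasp_force: 0.0
```

```bash
python3 look.py w7 117
```

```text
t 18.95 pos [563.2 -53.3 148.3] quat [-2.000e-04 -3.550e-01  9.349e-01  0.000e+00] yaw 221.6 q [ 0.59  0.36 -0.7   1.58  0.24  1.29  2.15] f [ 0.1 -0.3  0.1]
cam [ 507. -104.  331.]
{'fr': array([443.,  87.]), 'fl': array([597., 205.]), 'bl': array([466., 344.]), 'br': array([325., 253.])}
40 fr (array([459.8, -72. ]), array([460. , -72.8]), array([23.2, 66.1]), -36.1, np.float64(-23.0))
40 fl (array([449.6,  32.6]), array([445.4,  31.2]), array([70.7, 37.2]), 58.8, np.float64(58.0))
40 bl None
40 br (array([566.2, -56.4]), array([564.3, -58.2]), array([69.4, 22.7]), 40.5, np.float64(46.2))
60 fr (array([459.9, -72. ]), array([460.1, -72.8]), array([23.4, 66.4]), -35.9, np.float64(-23.0))
60 fl (array([449.6,  32.6]), array([445.4,  31.3]), array([71. , 37.3]), 59.1, np.float64(58.2))
60 bl None
60 br (array([566.7, -57. ]), array([564.4, -58.2]), array([68.5, 23.5]), 34.0, np.float64(46.2))
```

Call:
jog_arm([
  [[0,0,-4,-1.5,-4,40,0],[0,0,-4,-1.5,-4,75,0],[0,0,-4,-1.5,-4,94,50],[0,0,-4,-1.5,-4,94,150],[0,0,-4,-1.5,-4,94,255],[0,0,-4,-1.5,-4,94,255],[0,0,-4,-1.5,-4,94,255],[0,0,-4,-1.5,-4,94,255],[0,0,-4,-1.5,-4,94,255],[0,0,-4,-1.5,-4,94,255]],
], squeeze=40)

```text
time_s: 20.0
tool_pos: [568.2, -54.9, 55.5]
orientation: [0.001, -0.387, 0.922, -0.001]
wrist_force: [-1.4, 0.6, 6.8]
width: 9.9
grasp_force: 43.4
```

Call:
jog_arm([
  [[0,0,0,0,0,0,255]],
])

```text
time_s: 20.1
tool_pos: [568.1, -54.9, 55.5]
orientation: [0.001, -0.387, 0.922, -0.001]
wrist_force: [-1.5, 1.0, 6.5]
width: 9.2
grasp_force: 43.4
```

Call:
jog_arm([
  [[0,0,8,0,0,0.2,255],[0,0,16,0,0,0.4,255],[0,0,24,0,0,0.5,255],[0,0,32,0,0,0.7,255],[0,0,40,0,0,0.9,255],[0,0,48,0,0,1.1,255],[0,0,56,0,0,1.2,255],[0,0,64,0,0,1.4,255],[0,0,72,0,0,1.6,255],[0,0,80,0,0,1.8,255]],
])

```text
time_s: 21.1
tool_pos: [568.1, -55.3, 53.7]
orientation: [0.001, 0.299, 0.954, 0.0]
wrist_force: [-1.5, 0.2, 7.0]
width: 9.5
grasp_force: 43.6
```

Call:
jog_arm([
  [[0,0,8,0,0,0.2,255],[0,0,16,0,0,0.4,255],[0,0,24,0,0,0.5,255],[0,0,32,0,0,0.7,255],[0,0,40,0,0,0.9,255],[0,0,48,0,0,1.1,255],[0,0,56,0,0,1.2,255],[0,0,64,0,0,1.4,255],[0,0,72,0,0,1.6,255],[0,0,80,0,0,1.8,255]],
])

```text
time_s: 22.1
tool_pos: [567.7, -55.3, 51.9]
orientation: [0.001, 0.843, 0.538, 0.001]
wrist_force: [-3.6, -1.1, 8.8]
width: 9.7
grasp_force: 43.9
```

Call:
jog_arm([
  [[0,0,8,0,0,0.2,255],[0,0,16,0,0,0.4,255],[0,0,20,0,0,0.5,255],[0,0,20,0,0,0.5,255]],
])

```text
time_s: 22.5
tool_pos: [567.7, -55.2, 51.6]
orientation: [0.0, 0.923, 0.385, 0.001]
wrist_force: [-4.8, -0.5, 9.2]
width: 9.7
grasp_force: 43.9
```

Call:
jog_arm([
  [[0,0,0,0,0,0,0],[0,0,0,0,0,0,0],[0,0,0,0,0,-10,0],[0,0,0,0,0,-50,0],[0,0,-8,-3,-22,-85,0],[0,0,-16,-8,-60,-98,0],[0,0,-24,-13,-95,-98,0],[0,0,-32,-18,-130,-98,0],[0,0,-40,-20,-157,-98,0],[0,0,-48,-20,-157,-98,0]],
])

```text
time_s: 23.5
tool_pos: [439.2, 43.4, 148.9]
orientation: [0.0, 0.682, 0.732, 0.0]
wrist_force: [0.4, 0.3, 0.3]
width: 85.3
grasp_force: 0.0
```

Call:
jog_arm([
  [[0,0,-8.5,0,0,0,0],[0,0,-17,0,0,0,0],[0,0,-25.5,0,0,0,0],[0,0,-34,0,0,0,0],[0,0,-42.5,0,0,0,0],[0,0,-51,0,0,0,0],[0,0,-59.5,0,0,0,0],[0,0,-68,0,0,0,0],[0,0,-76.5,0,0,0,0],[0,0,-85,0,0,0,0]],
])

```text
time_s: 24.5
tool_pos: [441.4, 40.7, 148.6]
orientation: [0.0, 0.01, 1.0, 0.0]
wrist_force: [-0.4, 0.2, -0.1]
width: 85.3
grasp_force: 0.0
```

Call:
jog_arm([
  [[0,0,-8.5,0,0,0,0],[0,0,-17,0,0,0,0],[0,0,-25.5,0,0,0,0],[0,0,-34,0,0,0,0],[0,0,-42.5,0,0,0,0],[0,0,-51,0,0,0,0],[0,0,-54,0,0,0,0],[0,0,-54,0,0,0,0]],
])

```text
time_s: 25.3
tool_pos: [441.4, 40.7, 148.5]
orientation: [0.0, -0.443, 0.897, -0.0]
wrist_force: [-0.0, -0.5, 0.2]
width: 85.4
grasp_force: 0.0
```

```bash
python3 look.py w8 117
```

```text
t 25.3 pos [441.4  40.7 148.5] quat [ 4.000e-04 -4.426e-01  8.967e-01 -2.000e-04] yaw 232.5 q [ 0.13  0.03 -0.3   1.89  0.01  1.22  2.32] f [-0.  -0.5  0.2]
cam [395. -20. 332.]
{'fr': array([179., 113.]), 'fl': array([328., 254.]), 'bl': array([205., 364.]), 'br': array([ 63., 252.])}
40 fr (array([455.1, -67.5]), array([453.2, -66.5]), array([23.1, 67.8]), -34.4, np.float64(-23.6))
40 fl (array([439.5,  39.2]), array([439.1,  36.6]), array([68.6, 23.4]), 63.3, np.float64(51.9))
40 bl None
40 br (array([556. , -48.4]), array([554.5, -52.7]), array([70.7, 36.5]), 38.0, np.float64(38.0))
60 fr (array([455.1, -67.5]), array([453.4, -66.7]), array([23.1, 67.8]), -34.3, np.float64(-23.7))
60 fl (array([441.7,  37.5]), array([439.1,  36.6]), array([69.4, 23.7]), 41.0, np.float64(51.7))
60 bl None
60 br (array([556. , -48.1]), array([554.9, -52.6]), array([71.1, 36.9]), 38.0, np.float64(37.3))
```

Call:
jog_arm([
  [[0,0,0,0,0,40,0],[0,0,0,0,0,75,0],[0,0,0,0,0,94,50],[0,0,0,0,0,94,150],[0,0,0,0,0,94,255],[0,0,0,0,0,94,255],[0,0,0,0,0,94,255],[0,0,0,0,0,94,255],[0,0,0,0,0,94,255],[0,0,0,0,0,94,255]],
], squeeze=40)

```text
time_s: 26.35
tool_pos: [442.2, 41.1, 55.4]
orientation: [0.001, -0.442, 0.897, -0.0]
wrist_force: [-2.4, 1.3, 9.1]
width: 9.6
grasp_force: 44.1
```

Call:
jog_arm([
  [[0,0,0,0,0,0,255]],
])

```text
time_s: 26.45
tool_pos: [442.1, 41.2, 55.4]
orientation: [0.001, -0.442, 0.897, -0.0]
wrist_force: [-3.9, 1.1, 7.5]
width: 10.0
grasp_force: 44.1
```

Call:
jog_arm([
  [[0,0,8,0,0,0.2,255],[0,0,16,0,0,0.4,255],[0,0,24,0,0,0.5,255],[0,0,32,0,0,0.7,255],[0,0,40,0,0,0.9,255],[0,0,48,0,0,1.1,255],[0,0,56,0,0,1.2,255],[0,0,64,0,0,1.4,255],[0,0,72,0,0,1.6,255],[0,0,80,0,0,1.8,255]],
])

```text
time_s: 27.45
tool_pos: [442.3, 40.0, 53.7]
orientation: [0.001, 0.241, 0.971, -0.0]
wrist_force: [-2.9, -3.0, 7.4]
width: 9.8
grasp_force: 43.5
```

Call:
jog_arm([
  [[0,0,8,0,0,0.2,255],[0,0,16,0,0,0.4,255],[0,0,24,0,0,0.5,255],[0,0,32,0,0,0.7,255],[0,0,40,0,0,0.9,255],[0,0,48,0,0,1.1,255],[0,0,56,0,0,1.2,255],[0,0,64,0,0,1.4,255],[0,0,72,0,0,1.6,255],[0,0,80,0,0,1.8,255]],
])

```text
time_s: 28.45
tool_pos: [441.2, 39.6, 51.8]
orientation: [0.001, 0.808, 0.589, -0.0]
wrist_force: [-8.5, -4.1, 13.5]
width: 9.6
grasp_force: 44.2
```

Call:
jog_arm([
  [[0,0,8,0,0,0.2,255],[0,0,16,0,0,0.4,255],[0,0,20,0,0,0.5,255],[0,0,20,0,0,0.5,255]],
])

```text
time_s: 28.85
tool_pos: [441.0, 39.8, 51.4]
orientation: [0.0, 0.898, 0.441, -0.0]
wrist_force: [-9.0, -4.3, 15.5]
width: 9.8
grasp_force: 44.8
```

```bash
python3 - <<'E'
from h import *
from bench import optics
t=optics.camera_model("top"); sd=optics.camera_model("side")
xs=np.array([.990,.137,0]); ys=np.array([-.137,.990,0]); C=np.array([504.7,-7,0])
for n,u,v,z in (("hinge back",286,216,66),("hinge front",296,300,66),("right back",411,198,64),("right front",428,293,64),("front left",296,312,64)):
    p=ray(t,u,v,z); d=p-C; d[2]=0; print(n,p.round(0),"rel plate x,y",(d@xs).round(1),(d@ys).round(1))
# hood model fit for hinge offset hy (along ys), hx (along xs)
top=optics.masks_of  # noqa
for hy in (85,92,99,106):
  H=C+ys*hy+np.array([0,0,66]); th=1.92
  def P(x,y,z): return H+xs*x+ys*(y*np.cos(th)-z*np.sin(th))+np.array([0,0,1])*(-y*np.sin(th)*1+z*np.cos(th))
  print(hy,[(tuple(np.round(proj(t,P(*q)))),tuple(np.round(proj(sd,P(*q))))) for q in ((-100,-230,0),(100,-230,0),(-100,-230,66),(100,-230,66),(0,-200,66))],P(0,-200,66).round(0))
E
```

```text
hinge back [584. 129.  66.] rel plate x,y 97.0 123.7
hinge front [406. 109.  66.] rel plate x,y -81.9 128.4
right back [ 620. -140.   64.] rel plate x,y 96.1 -147.4
right front [ 416. -165.   64.] rel plate x,y -109.4 -144.3
front left [381. 109.  64.] rel plate x,y -106.0 132.0
85 [((np.float64(271.0), np.float64(307.0)), (np.float64(228.0), np.float64(241.0))), ((np.float64(255.0), np.float64(189.0)), (np.float64(258.0), np.float64(141.0))), ((np.float64(309.0), np.float64(301.0)), (np.float64(271.0), np.float64(254.0))), ((np.float64(292.0), np.float64(187.0)), (np.float64(295.0), np.float64(155.0))), ((np.float64(306.0), np.float64(245.0)), (np.float64(291.0), np.float64(212.0)))] [492.  83. 231.]
92 [((np.float64(267.0), np.float64(307.0)), (np.float64(223.0), np.float64(240.0))), ((np.float64(251.0), np.float64(189.0)), (np.float64(254.0), np.float64(141.0))), ((np.float64(305.0), np.float64(302.0)), (np.float64(267.0), np.float64(254.0))), ((np.float64(288.0), np.float64(188.0)), (np.float64(291.0), np.float64(154.0))), ((np.float64(303.0), np.float64(246.0)), (np.float64(287.
[... 204 characters left out ...]
0))), ((np.float64(301.0), np.float64(303.0)), (np.float64(262.0), np.float64(253.0))), ((np.float64(284.0), np.float64(188.0)), (np.float64(287.0), np.float64(154.0))), ((np.float64(299.0), np.float64(246.0)), (np.float64(283.0), np.float64(211.0)))] [490.  97. 231.]
106 [((np.float64(258.0), np.float64(309.0)), (np.float64(213.0), np.float64(239.0))), ((np.float64(243.0), np.float64(191.0)), (np.float64(245.0), np.float64(140.0))), ((np.float64(297.0), np.float64(303.0)), (np.float64(257.0), np.float64(253.0))), ((np.float64(280.0), np.float64(189.0)), (np.float64(283.0), np.float64(154.0))), ((np.float64(295.0), np.float64(247.0)), (np.float64(278.0), np.float64(211.0)))] [489. 104. 231.]
```

Call:
jog_arm([
  [[0,0,0,0,0,0,0],[0,0,0,0,0,0,0],[0,0,0,0,0,-10,0],[0,0,0,0,0,-50,0],[0,0,0,0,0,-95,50],[0,0,0,0,0,-140,255],[0,0,0,0,0,-185,255],[0,0,0,0,0,-230,255],[0,0,0,0,0,-240,255]],
])

```text
time_s: 29.75
tool_pos: [443.1, 41.0, 296.1]
orientation: [0.001, 0.897, 0.442, 0.004]
wrist_force: [0.5, 0.8, -0.8]
width: 10.4
grasp_force: 0.0
```

```bash
python3 - <<'E'
from h import *
from bench import optics
t=optics.camera_model("top"); sd=optics.camera_model("side")
xs=np.array([.990,.137,0]); ys=np.array([-.137,.990,0]); C=np.array([504.7,-7,0])
for hy in (120,127,134,141):
  H=C+ys*hy+np.array([0,0,66]); th=1.92
  def P(x,y,z): return H+xs*x+ys*(y*np.cos(th)+z*np.sin(th))+np.array([0,0,1])*(-y*np.sin(th)+z*np.cos(th))
  for c,m in (("top",t),("side",sd)): print(hy,c,[tuple(int(i) for i in np.round(proj(m,P(*q)))) for q in ((-100,-230,0),(100,-230,0),(-100,-230,66),(100,-230,66),(0,-255,30))],P(0,-200,66).round(0))
E
```

```text
120 top [(250, 310), (234, 192), (214, 316), (201, 201), (218, 252)] [470. 241. 231.]
120 side [(204, 238), (237, 139), (167, 241), (204, 145), (197, 176)] [470. 241. 231.]
127 top [(245, 311), (230, 192), (210, 317), (197, 201), (214, 252)] [469. 248. 231.]
127 side [(199, 237), (233, 139), (162, 240), (200, 144), (193, 176)] [469. 248. 231.]
134 top [(241, 311), (226, 193), (206, 318), (193, 202), (209, 253)] [468. 255. 231.]
134 side [(195, 236), (229, 138), (158, 240), (197, 144), (189, 175)] [468. 255. 231.]
141 top [(237, 312), (222, 194), (202, 318), (189, 202), (205, 254)] [468. 262. 231.]
141 side [(190, 236), (225, 138), (153, 239), (193, 143), (184, 175)] [468. 262. 231.]
```

Call:
jog_arm([
  [[0,0,-8,0,0,-20,255],[0,0,-16,35,-22,-20,255],[0,0,-24,70,-44,-20,255],[0,0,-32,110,-70,-20,255],[0,0,-40,145,-92,-20,255],[0,0,-45.5,180,-114,-20,255],[0,0,-45.5,208,-132,-20,255],[0,0,-45.5,208,-132,-20,255],[0,0,-45.5,208,-132,-20,255]],
])

```text
time_s: 30.65
tool_pos: [462.8, 286.5, 309.4]
orientation: [-0.0, 0.655, 0.755, -0.0]
wrist_force: [0.1, -0.4, 0.1]
width: -0.1
grasp_force: 0.0
```

```bash
python3 - <<'E'
from bench import r,optics
from h import *
m=optics.camera_model("top"); a=optics.camera("top"); w=optics.camera("wrist"); s=r.read_state()
print(s["tool_pos"].round(1),s["orientation"].round(3),s["width"],s["time_s"])
b=bars(a,m,dict(bl=(321,228),br=(376,218),fl=(329,281),fr=(384,271)),12,th=60)
for k in b: print(k,b[k])
o=np.hstack([cv2.resize(a[150:360,150:450],None,fx=1.33,fy=1.33),cv2.resize(w,(373,280))[:279]]); cv2.imwrite("pics/d1.png",o)
E
```

```text
[463.5 284.8 309.9] [ 0.     0.657  0.754 -0.   ] -0.10647000035722819 30.75
bl (array([548.4,  54. ]), array([548.3,  56.1]), array([21.9, 62.6]), -39.5, np.float64(-28.2))
br (array([563.4, -50.3]), array([563.8, -51.2]), array([62. , 25.3]), 33.6, np.float64(45.2))
fl (array([438.9,  42.7]), array([439.4,  41.7]), array([61. , 22.5]), 40.5, np.float64(51.8))
fr (array([456.2, -67.3]), array([455. , -66.8]), array([21.8, 62.4]), -36.8, np.float64(-23.1))
```

View pics/d1.png

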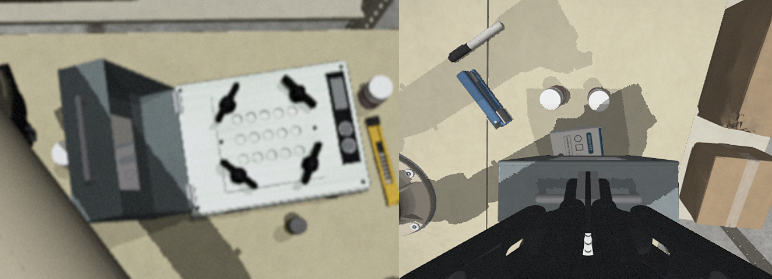

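The wing angles in the top view match their starting angles to within 2°, so all four made a clean half turn. In the wrist view the hood's outer edge is at full-resolution row 269, with the bottles and the carton on the table to its left.

```bash
python3 - <<'E'
from bench import r,optics
from h import *
m=optics.camera_model("wrist"); C=np.array([504.7,-7,0]); ys=np.array([-.137,.990,0])
for v in (267,271):
  p=ray(m,324,v,259); print("edge",p.round(1),"left of plate",((p-C)@ys).round(1))
print("expected edge", 129+141, "tcp", (r.read_state()["tool_pos"]-C)@ys)
E
```

```text
edge [466.8 269.3 259. ] left of plate 278.7
edge [467.2 266.5 259. ] left of plate 275.9
expected edge 270 tcp 294.53953672166773
```

Call:
jog_arm([
  [[0,0,0,12,0,0,255],[0,0,0,12,0,40,255],[0,0,0,12,0,80,255],[0,0,0,12,0,106,255],[0,0,0,12,0,106,255]],
])

```text
time_s: 31.25
tool_pos: [459.6, 296.2, 200.0]
orientation: [-0.001, 0.656, 0.754, -0.003]
wrist_force: [0.1, -0.8, 0.2]
width: 0.2
grasp_force: 0.0
```

Call:
jog_arm([
  [[0,0,0,-15,0,2,255],[0,0,0,-29,0,0,255],[0,0,0,-40,0,-6,255],[0,0,0,-54,0,-14,255],[0,0,0,-68,0,-21,255],[0,0,0,-68,0,-21,255]],
])

```text
time_s: 31.85
tool_pos: [472.7, 227.7, 226.8]
orientation: [0.001, 0.658, 0.753, 0.001]
wrist_force: [2.0, 1.3, 0.3]
width: 0.4
grasp_force: 0.7
```

Call:
jog_arm([
  [[0,0,0,-20,0,-8,255],[0,0,0,-39,0,-14,255],[0,0,0,-58,0,-17,255],[0,0,0,-80,0,-19,255],[0,0,0,-102,0,-20,255],[0,0,0,-123,0,-18,255],[0,0,0,-144,0,-14,255],[0,0,0,-160,0,-10,255],[0,0,0,-173,0,-4,255],[0,0,0,-173,0,-4,255]],
])

```text
time_s: 32.85
tool_pos: [494.6, 57.0, 227.6]
orientation: [-0.0, 0.657, 0.754, -0.001]
wrist_force: [-1.2, 0.1, -0.0]
width: -0.1
grasp_force: 0.0
```

```bash
python3 - <<'E'
from bench import r,optics
import cv2
cv2.imwrite("pics/e1.png",optics.camera("side"));s=r.read_state();print(s["time_s"],s["wrist_force"],s["tool_pos"])
for d in optics.masks_of("side","hood"): print(d["p"],d["bbox"])
E
```

```text
32.9 [ 0.1846942  -0.73080025 -0.2152089 ] [494.63994865  58.6810087  228.10011157]
0.6 [308.9, 164.6, 378.7, 295.3]
```

Call:
jog_arm([
  [[0,0,0,20,0,-40,255],[0,0,0,60,0,-80,255],[0,0,0,100,0,-110,255],[0,0,0,150,0,-110,255],[0,0,0,200,0,-110,255],[0,0,0,250,0,-110,255],[0,0,0,290,0,-110,255],[0,0,0,290,0,-110,255],[0,0,0,290,0,-110,255],[0,0,0,290,0,-110,255]],
])

```text
time_s: 33.95
tool_pos: [454.8, 346.1, 338.9]
orientation: [0.0, 0.656, 0.755, 0.0]
wrist_force: [0.1, -0.2, 0.4]
width: -0.3
grasp_force: 0.0
```

Call:
jog_arm([
  [[0,0,0,0,0,0,255],[0,0,0,0,0,0,255],[0,0,0,0,0,0,255],[0,0,0,0,0,0,255],[0,0,0,0,0,0,255],[0,0,0,0,0,0,255],[0,0,0,0,0,0,255],[0,0,0,0,0,0,255],[0,0,0,0,0,0,255],[0,0,0,0,0,0,255]],
])

```text
time_s: 34.95
tool_pos: [454.7, 346.5, 338.7]
orientation: [-0.0, 0.656, 0.755, 0.0]
wrist_force: [0.8, -0.1, -0.8]
width: -0.2
grasp_force: 0.0
```

```bash
python3 - <<'E'
from bench import r,optics
import cv2,numpy as np
a=optics.camera("side")[120:370,120:500]; b=optics.camera("top")[170:350,170:460]
b=cv2.resize(b,(400,248)); a=cv2.resize(a,(377,248)); cv2.imwrite("pics/f1.png",np.hstack([b,a]));s=r.read_state();print(s["time_s"],s["wrist_force"],s["tool_pos"])
E
```

```text
35.05 [-0.45270757 -0.48309359 -1.25442223] [454.70013412 346.45057276 338.73644786]
```

View pics/f1.png

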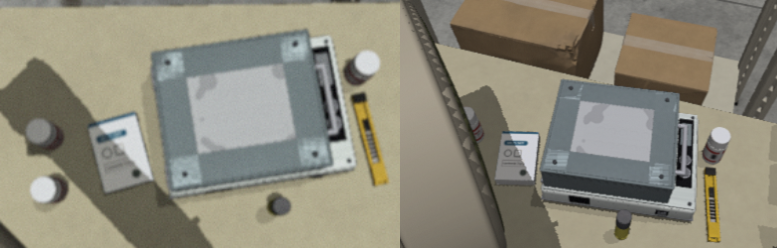

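The hood is flat and shut, with its handle lying over the button strip. The bottles, glue stick, cutter and carton are all standing where they were.

```bash
python3 -c "
from bench import r
print(r.sign_off())"
```

```text
the job is handed in; nothing more can be done
None
```

All four wing nuts are tightened half a turn in cross order (front right, back left, back right, front left), the hood has dropped shut, and nothing around the sealer was moved; handed in at about 35 s of the 72 s allowed.

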